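# Return the arched stone slab to the sample rack

## Task

Two tall sample slabs of polished stone stand on show on small wooden stands. Take the one with the arched top out of its stand and lower it, without dropping it, into the empty middle slot of the three-slot wooden rack, upright with the arch up, on the slot's floor and about centred along the slot. Leave the square-topped slab where it stands.

Things in the scene. Friction and masses are not known exactly. Their poses are not given: they have to be found in the camera images.
- arched_slab: Loose polished stone slab, 0.3 kg, mm: 80 wide, 12 thick, 130 high, top a half circle of radius 40. Starts upright on edge in one (either) of two fixed dark-wood stands (112 x 68; bars beside the slot 48 high, slot floor 8 above the desk), so its top is 138 above the desk. Origin: centre of underside; x through the thickness, y along the width, z up to the arch. Grip across the 12 near the top
- square_slab: The other loose tall slab, same stone, 80 wide, 12 thick, 130 mm high, straight top with square corners, upright on edge in the other, identical stand; it stays there. Origin: centre of underside; x through the thickness, y along the width, z up.
- slab_rack: Fixed dark-wood rack, mm: 196 (x) by 132 (y). Three slots along y, 50 apart across x, 18 wide, 120 long, floor 8 above the desk, between 32 thick bars 58 high with half-round tops (straight to 42). Low slabs, tops 80 and 74 above the desk, are fast in the outer slots; the middle one (x = 0) is empty. Origin: on the desk under the middle slot's centre; x across the slots, y along them, z up.

How it is judged:
By the outcome, as a careful person would: the job done as asked, in the order asked, and still so for the second after the job is handed in, with the robot touching nothing.
It also fails if it takes over 38 s, if anything falls off the work surface, if the arm or the gripper's body presses on something with over 40 N, if the wrist force passes 120 N, or if a joint passes its speed limit or range.

## Robot

A 7-joint arm with a two-finger parallel gripper is mounted at the origin on a cart in front of the work surface, level with it; the furniture and walls round the work are solid. World frame = base frame: x ahead of the robot, y to its left, z up, the work surface at z = 0. Lengths are in m, angles in rad, forces in N, time in s.
With the tool pointing down it reaches from about 0.4 to 0.85 m from the base axis. Payload 4.5 kg.
Tool frame: the origin (TCP) lies midway between the tips of the shut fingers; the grasp point (between the pads) lies 19 mm behind it; x points along the fingers, z is the direction in which the jaws open and shut, and the axes are right-handed (so a half turn about x gives the same grasp; the last joint's range is limited). The gripper opens to 85 mm and grips with 20 to 120 N. Pads are 22 mm wide; open, the fingers measure 114 mm over their backs; the gripper's body (76 mm by 85 mm) begins 54 mm behind the grasp point. The pads swing forward as they close: fully open they stand 13 mm farther back than shut.
Start: joints at [1.331, 0.689, -0.195, 1.565, 0.157, 0.902, -0.215], TCP at [0.169, -0.602, 0.231] pointing down, gripper open.
Joint ranges: [-3.01, 3.01], [-0.46, 2.08], [-1.47, 1.51], [0.13, 2.56], [-1, 4.14], [0.04, 2.09], [-2.66, 2.66]. Speed limits (rad/s): [2.57, 2.57, 3.14, 3.14, 3.14, 3.14, 3.14].

## Interface

Orientations are given as a unit quaternion [w, x, y, z].
In Python, from workcell import * gives the robot as it stands.
- The arm moves only by the tool drive_tool, never from a script. Its argument "plan" is a list of rows, each an object with "travel": the shift along the tool's x, y, z in mm, a list of three; "delta_rot": the turn, a rotation vector about the tool's x, y, z in degrees, a list of three; "hand": the closure in counts, from 0 (fully open) to 255 (shut). A call has 1 to 20 rows; each row is the pose to reach, as a shift and turn from the pose measured when the call began, along the tool's axes at that moment; what a row does not reach only later rows make up. A row lasts 1/10 s, in which the tool goes at most 50 mm and 8.59 degrees, less where a joint would pass 70% of its speed; a pose out of reach is approached as far as the arm can. A call with a gripper value outside its range is refused whole. The fingers move at their own pace and stop on an object; "newtons" is the grip in N (left out, the last holds). Time passes only in rows, so rows that repeat a pose let the fingers close. It gives the time, the measured TCP pose, the force and the opening at its end, in the units of the state.
- sense(): the state, without advancing time (a new reading comes with each control period).
- camera(name): name is "scene" or "top" or "wrist"; returns the picture (420x560x3 uint8, blue, green, red); there is no depth.
- camera_params(name): a dict with "K" (3x3 intrinsics, pixels), "dist" ([k1, k2, p1, p2, k3] as OpenCV has them; the pictures are not rectified), "extrinsics" (4x4, takes a point from world to camera coordinates); the wrist camera has in their place "mount" (4x4, takes a point from camera to tool coordinates, whose origin is the TCP and whose axes are the tool frame's). Camera axes: x right, y down, z forward; pixel columns grow to the right and rows downward; lengths in m; the calibration is good to about 2 mm. A picture is of the moment at which its call begins: read the wrist's pose just before it. camera_params takes no time and is no camera call.
- hand_in(): hands the job in, once; it reports no verdict.
The state is a dict: "time": time; "joint_positions": joint angles; "joint_velocities": joint speeds; "effort": joint torques, N m; "tool_pos": TCP position; "eef_rot": TCP orientation; "ft_force": force on the tool from outside, world axes, zero at the start; "wrist_torque": the same for the moment, N m; "gripper_width": opening from 0.0 (shut) to 1.0 (fully open).
Only numpy, scipy, OpenCV 4.12 (cv2) and the standard library are available. Lean on these libraries where they do the work, as an engineer would, in place of code of your own. Each camera call takes 0.05 s, during which the arm holds its last target.

## Working session

There is one attempt and no reset: what is moved stays moved. The work goes in short steps, Python scripts to look and compute and a tool call to move; the robot and the scene stay as the last step left them, time stands still between calls to the robot, and variables do not carry over. Pictures are saved under pics/ and viewed, and the job is handed in when it is done.

Besides the shell and the picture viewer there is one more tool, called after ">>>" by a JSON object that holds its "fn" and its "kwargs". drive_tool: Moves the arm, as the interface text tells. Its arguments: {"type":"object","properties":{"plan":{"type":"array","items":{"type":"object","properties":{"travel":{"type":"array","items":{"type":"number"}},"delta_rot":{"type":"array","items":{"type":"number"}},"hand":{"type":"number"}}}},"newtons":{"type":"number"}},"required":["plan"]}

```bash
mkdir -p pics
python3 - <<'E'
from workcell import *
import cv2,numpy as np
s=sense();print({k:np.round(v,3) for k,v in s.items()})
for n in("scene","top","wrist"):
    cv2.imwrite(f"pics/{n}0.png",camera(n));p=camera_params(n)
    for k,v in p.items(): print(n,k,np.round(np.array(v),4).tolist())
E
```

```text
{'time': np.float64(0.0), 'joint_positions': array([ 1.331,  0.69 , -0.195,  1.566,  0.157,  0.903, -0.215]), 'joint_velocities': array([-0.001, -0.   , -0.   ,  0.   , -0.   , -0.   ,  0.   ]), 'effort': array([-0.0000e+00, -5.3962e+01, -1.2670e+00, -1.5854e+01,  9.0000e-03,
        9.0000e-03,  0.0000e+00]), 'tool_pos': array([ 0.169, -0.601,  0.23 ]), 'eef_rot': array([ 0.563,  0.427,  0.564, -0.427]), 'ft_force': array([-0.161,  0.067, -0.7  ]), 'wrist_torque': array([ 0.015, -0.02 , -0.008]), 'gripper_width': np.float64(1.0)}
scene K [[455.541, 0.0, 285.6968], [0.0, 455.541, 212.6024], [0.0, 0.0, 1.0]]
scene dist [-0.0894, 0.0, 0.0, 0.0, 0.0]
scene extrinsics [[0.5339, -0.8453, -0.0196, -0.3638], [-0.6435, -0.3912, -0.658, 0.3271], [0.5485, 0.3639, -0.7528, 0.6629], [0.0, 0.0, 0.0, 1.0]]
top K [[421.514, 0.0, 277.7066], [0.0, 421.514, 211.3532], [0.0, 0.0, 1.0]]
top dist [-0.077, 0.0, 0.0, 0.0, 0.0]
top extrinsics [[-0.0018, -0.9998, 0.0211, -0.1269], [-0.9842, -0.0019, -0.177, 0.5301], [0.177, -0.021, -0.984, 0.8618], [0.0, 0.0, 0.0, 1.0]]
wrist K [[347.2448, 0.0, 288.6815], [0.0, 347.2448, 207.449], [0.0, 0.0, 1.0]]
wrist dist [-0.059, 0.0, 0.0, 0.0, 0.0]
wrist mount [[-0.0007, -0.2851, 0.9585, -0.1434], [-0.0004, -0.9585, -0.2851, 0.0732], [1.0, -0.0006, 0.0006, -0.0002], [0.0, 0.0, 0.0, 1.0]]
```

View pics/scene0.png

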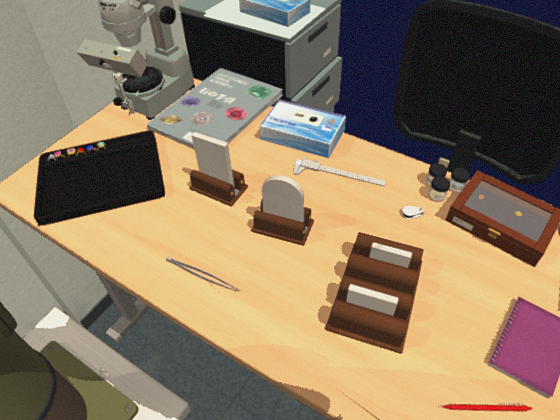

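View pics/top0.png

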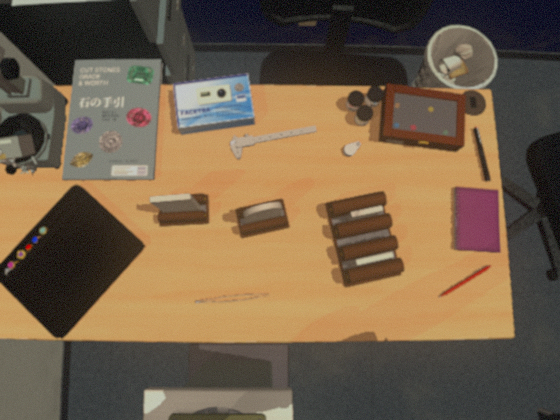

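View pics/wrist0.png

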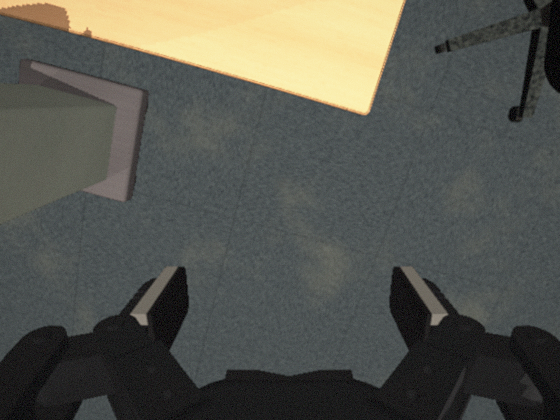

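The arched slab stands at about (262,212) in the top view and (285,205) in the scene view. The square slab is at top (180,205) and the rack at top (364,238). Next I measure these.

```bash
cat > h.py <<'E'
import cv2,numpy as np
from workcell import *
from scipy.spatial.transform import Rotation as R
def Rt(q): return R.from_quat([q[1],q[2],q[3],q[0]]).as_matrix()
def pose(n,s=None):
    p=camera_params(n)
    if n=="wrist":
        T=np.eye(4);T[:3,:3]=Rt(s["eef_rot"]);T[:3,3]=s["tool_pos"];C=T@np.array(p["mount"])
    else: C=np.linalg.inv(np.array(p["extrinsics"]))
    return p,C
def ray(n,uv,s=None):
    p,C=pose(n,s)
    u=cv2.undistortPoints(np.array(uv,float).reshape(-1,1,2),np.array(p["K"]),np.array(p["dist"])).reshape(-1,2)
    d=np.c_[u,np.ones(len(u))]@C[:3,:3].T
    return C[:3,3],d
def onz(n,uv,z,s=None):
    o,d=ray(n,uv,s); return o+d*((z-o[2])/d[:,2])[:,None]
def proj(n,P,s=None):
    p,C=pose(n,s);E=np.linalg.inv(C)
    return cv2.projectPoints(np.array(P,float).reshape(-1,1,3),cv2.Rodrigues(E[:3,:3])[0],E[:3,3],np.array(p["K"]),np.array(p["dist"]))[0].reshape(-1,2)
E
python3 - <<'E'
import cv2
t=cv2.imread("pics/top0.png");s=cv2.imread("pics/scene0.png")
cv2.imwrite("pics/tz.png",cv2.resize(t[180:295,140:410],None,fx=2.9,fy=2.9,interpolation=cv2.INTER_CUBIC))
cv2.imwrite("pics/sz.png",cv2.resize(s[160:360,230:440],None,fx=2.9,fy=2.9,interpolation=cv2.INTER_CUBIC))
E
```

```text
(no output)
```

View pics/tz.png

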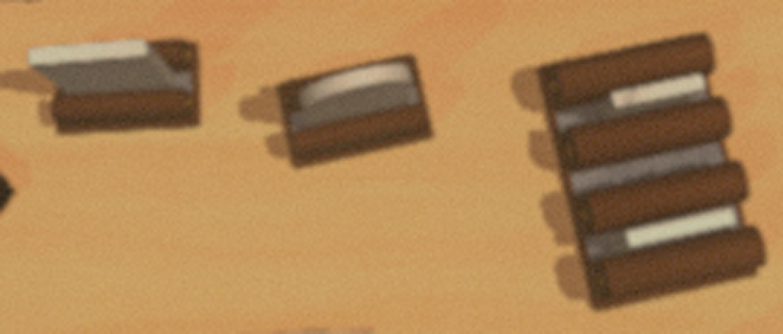

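View pics/sz.png

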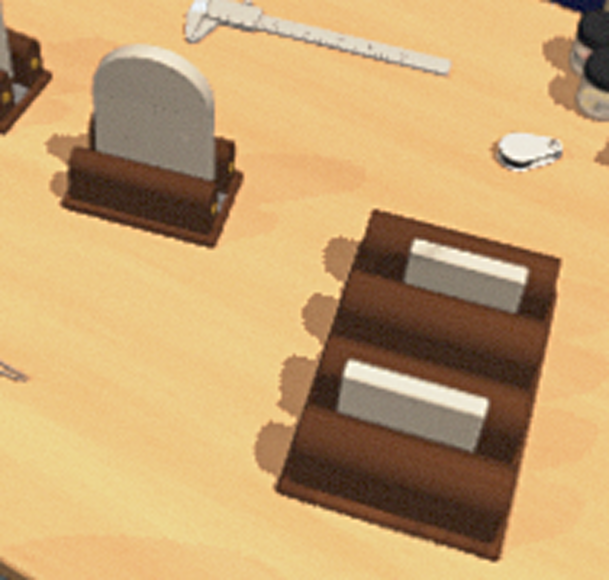

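Run:
```python
from h import *
f=lambda pts,o:[( (a+.5)/2.9-.5+o[0],(b+.5)/2.9-.5+o[1]) for a,b in pts]
T=lambda p:f(p,(140,180)); S=lambda p:f(p,(230,160))
np.set_printoptions(precision=4,suppress=True)
print("arch apex top z.138",onz("top",T([(355,75)]),.138))
print("arch apex scene", onz("scene",S([(152,50)]),.138))
print("stand base corners top z0 BL BR",onz("top",T([(295,166),(432,136)]),0.008))
print("scene base L,R front, Rback",onz("scene",S([(63,206),(213,244),(241,178)]),0.004))
print("rack scene base FL,FR,BR(z.0),BL",onz("scene",S([(279,490),(497,556),(558,262),(375,212)]),0.004))
print("rack top: FL FR",onz("top",T([(595,309),(763,265)]),0.004))
print("rack mid slot ends top, floor",onz("top",T([(575,182),(728,153)]),0.008), "ridges of middle bars z.058 ends")
print(onz("top",T([(566,150),(728,112),(580,215),(745,178)]),0.058))
```

```text
arch apex top z.138 [[ 0.5255 -0.0945  0.138 ]]
arch apex scene [[ 0.5239 -0.0951  0.138 ]]
stand base corners top z0 BL BR [[ 0.4793 -0.0466  0.008 ]
 [ 0.5028 -0.1522  0.008 ]]
scene base L,R front, Rback [[ 0.4776 -0.0482  0.004 ]
 [ 0.5032 -0.1525  0.004 ]
 [ 0.5627 -0.1396  0.004 ]]
rack scene base FL,FR,BR(z.0),BL [[ 0.3693 -0.2772  0.004 ]
 [ 0.3972 -0.402   0.004 ]
 [ 0.6087 -0.355   0.004 ]
 [ 0.5838 -0.2326  0.004 ]]
rack top: FL FR [[ 0.37   -0.2762  0.004 ]
 [ 0.4026 -0.4082  0.004 ]]
rack mid slot ends top, floor [[ 0.467  -0.2625  0.008 ]
 [ 0.4894 -0.3835  0.008 ]] ridges of middle bars z.058 ends
[[ 0.4853 -0.2482  0.058 ]
 [ 0.5137 -0.3702  0.058 ]
 [ 0.4376 -0.2573  0.058 ]
 [ 0.4644 -0.3806  0.058 ]]
```

```bash
cat >> h.py <<'E'
def goal(pos,yaw,s=None,flip=None):
    """tool x down, tool z horizontal at world angle yaw (deg); returns travel mm, rotvec deg in tool axes"""
    s=s or sense(); R0=Rt(s["eef_rot"]); best=None
    for k in (0,180):
        a=np.radians(yaw+k); z=np.array([np.cos(a),np.sin(a),0]); x=np.array([0,0,-1.]); y=np.cross(z,x)
        r=R.from_matrix(R0.T@np.c_[x,y,z]).as_rotvec(degrees=True)
        if best is None or np.linalg.norm(r)<np.linalg.norm(best): best=r
        if flip==k: best=r;break
    return np.round(R0.T@(np.array(pos)-s["tool_pos"])*1000,1),np.round(best,2)
E
python3 - <<'E'
from h import *
np.set_printoptions(precision=4,suppress=True)
s=sense();print(Rt(s["eef_rot"]))
# scene: rack back corners
S=lambda p:[( (a+.5)/2.9-.5+230,(b+.5)/2.9-.5+160) for a,b in p]
print(onz("scene",S([(558,262),(375,212)]),.045))
p,C=pose("wrist",s);print(C[:3,3]-s["tool_pos"],C[:3,2])
yaw=np.degrees(np.arctan2(.0268,.122));print(yaw)
for P in ([.478,-.317,.30],[.5247,-.095,.22]): print(goal(P,yaw))
E
```

```text
[[-0.0005  0.9627  0.2705]
 [ 0.0013  0.2705 -0.9627]
 [-1.     -0.0001 -0.0014]]
[[ 0.5756 -0.3588  0.045 ]
 [ 0.5522 -0.2436  0.045 ]]
[0.0704 0.0198 0.1434] [-0.2747 -0.0764 -0.9585]
12.389499037300993
(array([ -69.1,  374.5, -190.1]), array([-86.7 ,  -0.07,  -0.06]))
(array([  11.2,  479.5, -391.1]), array([-86.7 ,  -0.07,  -0.06]))
```

>>> {"fn": "drive_tool", "kwargs": {"plan": [{"travel":[-69,374,-190],"delta_rot":[-86.7,0,0],"hand":0},{"travel":[-69,374,-190],"delta_rot":[-86.7,0,0],"hand":0},{"travel":[-69,374,-190],"delta_rot":[-86.7,0,0],"hand":0},{"travel":[-69,374,-190],"delta_rot":[-86.7,0,0],"hand":0},{"travel":[-69,374,-190],"delta_rot":[-86.7,0,0],"hand":0},{"travel":[-69,374,-190],"delta_rot":[-86.7,0,0],"hand":0},{"travel":[-69,374,-190],"delta_rot":[-86.7,0,0],"hand":0},{"travel":[-69,374,-190],"delta_rot":[-86.7,0,0],"hand":0},{"travel":[-69,374,-190],"delta_rot":[-86.7,0,0],"hand":0},{"travel":[-69,374,-190],"delta_rot":[-86.7,0,0],"hand":0},{"travel":[-69,374,-190],"delta_rot":[-86.7,0,0],"hand":0},{"travel":[-69,374,-190],"delta_rot":[-86.7,0,0],"hand":0},{"travel":[-69,374,-190],"delta_rot":[-86.7,0,0],"hand":0},{"travel":[-69,374,-190],"delta_rot":[-86.7,0,0],"hand":0}], "newtons": 40}}

```text
time: 1.55
tool_pos: [0.4769, -0.318, 0.2997]
eef_rot: [0.703, -0.075, 0.703, 0.076]
ft_force: [-0.3, 0.9, 0.8]
gripper_width: 1.0
```

Run:
```python
from h import *
import json
s=sense();im=camera("wrist");cv2.imwrite("pics/w1.png",im)
json.dump({k:np.array(v).tolist() for k,v in s.items()},open("s1.json","w"))
print(s["tool_pos"],s["joint_positions"],s["time"])
```

```text
[ 0.47687314 -0.31798209  0.29972856] [ 0.87435012  0.59662945 -0.62937074  1.62146619  0.38956395  1.05362501
  0.34475347] 1.55
```

View pics/w1.png

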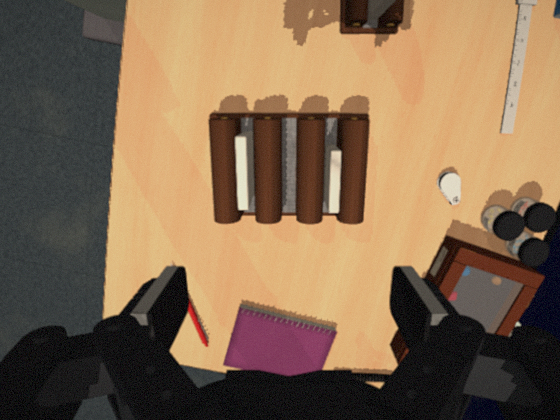

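The rack sits upright in the wrist view at x 210–368, y 112–223, with the middle slot near x=290. I zoom in and measure its edges.

Run:
```python
from h import *
import json
s=json.load(open("s1.json"));im=cv2.imread("pics/w1.png")
cv2.imwrite("pics/w1z.png",cv2.resize(im[100:240,195:385],None,fx=4,fy=4,interpolation=cv2.INTER_CUBIC))
g=cv2.GaussianBlur(cv2.cvtColor(im,cv2.COLOR_BGR2GRAY),(3,3),0)
sat=cv2.cvtColor(im,cv2.COLOR_BGR2HSV)[...,1]
for r in (130,150,170,190,205): print(r,g[r,255:330:1].tolist()); print(sat[r,275:305].tolist())
```

```text
130 [46, 52, 55, 56, 57, 58, 59, 59, 60, 61, 61, 62, 64, 65, 65, 63, 60, 56, 53, 52, 50, 48, 47, 46, 40, 33, 40, 58, 72, 77, 82, 98, 117, 124, 124, 126, 129, 131, 131, 129, 114, 79, 47, 37, 40, 44, 48, 52, 53, 55, 56, 57, 59, 61, 62, 61, 63, 64, 63, 63, 64, 62, 59, 56, 53, 53, 51, 48, 45, 50, 62, 76, 96, 114, 120]
[161, 172, 160, 133, 143, 207, 125, 37, 23, 32, 33, 23, 32, 33, 35, 35, 32, 30, 34, 28, 34, 42, 116, 173, 187, 175, 151, 170, 187, 175]
150 [37, 44, 50, 55, 58, 59, 60, 61, 62, 64, 65, 63, 63, 65, 66, 64, 61, 58, 56, 54, 53, 51, 47, 42, 36, 33, 42, 61, 72, 73, 75, 89, 107, 116, 117, 118, 120, 118, 116, 114, 100, 69, 43, 40, 45, 48, 50, 53, 56, 58, 59, 60, 60, 61, 63, 64, 64, 66, 66, 65, 63, 60, 56, 53, 52, 51, 48, 44, 41, 47, 62, 79, 86, 85, 83]
[168, 153, 155, 209, 211, 174, 116, 34, 34, 25, 28, 29, 31, 32, 30, 35, 35, 29, 34, 36, 48, 64, 188, 145, 137, 184, 139, 188, 146, 170]
170 [41, 44, 49, 52, 55, 58, 60, 61, 62, 63, 65, 66, 67, 68, 68, 66, 62, 57, 55, 53, 50, 48, 45, 43, 37, 33, 40, 58, 70, 74, 82, 100, 114, 119, 118, 117, 119, 123, 124, 114, 91, 61, 42, 39, 43, 48, 
[... 461 characters left out ...]
, 61, 62, 63, 64, 67, 69, 69, 68, 68, 66, 63, 60, 56, 53, 53, 51, 47, 45, 45, 54, 70, 83, 87, 90, 112, 157]
[169, 198, 156, 223, 188, 187, 116, 54, 25, 41, 39, 31, 30, 34, 30, 30, 29, 29, 28, 30, 53, 105, 122, 187, 135, 205, 152, 173, 160, 170]
205 [62, 49, 47, 51, 54, 59, 62, 64, 64, 66, 69, 69, 67, 67, 68, 68, 64, 58, 54, 53, 51, 47, 43, 40, 37, 35, 40, 56, 80, 101, 113, 118, 117, 114, 113, 114, 116, 116, 118, 111, 84, 54, 42, 44, 48, 54, 57, 58, 60, 63, 64, 66, 69, 71, 69, 68, 68, 67, 67, 65, 60, 56, 53, 51, 48, 44, 44, 64, 99, 118, 114, 99, 95, 125, 177]
[159, 165, 152, 171, 174, 156, 96, 72, 18, 27, 31, 27, 32, 34, 29, 27, 32, 28, 31, 42, 61, 127, 179, 192, 159, 158, 158, 173, 169, 161]
```

View pics/w1z.png

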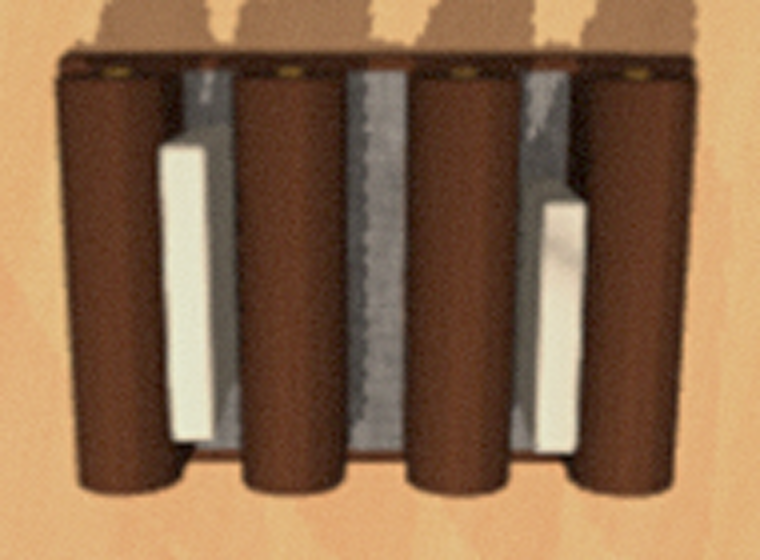

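Run:
```python
from h import *
import json
np.set_printoptions(precision=4,suppress=True)
s=json.load(open("s1.json"))
L=onz("wrist",[(281.3,130),(281.4,170),(281.3,205)],.042,s);Rr=onz("wrist",[(296.8,130),(296.1,170),(295.4,205)],.042,s)
print(L,Rr,np.linalg.norm((L-Rr)[:,:2],axis=1)); m=(L+Rr)/2;print(m)
d=m[0]-m[2];print("slot yaw", np.degrees(np.arctan2(-d[0],d[1])))
W=lambda p:[((a+.5)/4-.5+195,(b+.5)/4-.5+100) for a,b in p]
e=onz("wrist",W([(375,70),(375,452)]),.008,s);print("floor ends",e,np.linalg.norm(e[0]-e[1]),e.mean(0))
b=onz("wrist",W([(60,57),(693,57)]),.008,s);print("base top-edge",b,np.linalg.norm(b[0]-b[1]),b.mean(0),np.degrees(np.arctan2(*(b[1]-b[0])[[1,0]])))
# outer bar outlines: left edge x and right edge at z .042, mid row
o=onz("wrist",W([(72,300),(686,300)]),.042,s);print("outer",np.linalg.norm(o[0]-o[1]),o.mean(0))
bb=onz("wrist",W([(150,493),(650,493)]),.05,s);print("bars low end",bb,bb.mean(0),np.degrees(np.arctan2(*(bb[1]-bb[0])[[1,0]])))
tt=onz("wrist",W([(120,72),(290,72),(465,72),(640,72)]),.055,s);print("bars top end",tt,tt.mean(0),np.linalg.norm(tt[0]-tt[3]))
# stand of the arch: what must the slab be
```

```text
[[ 0.4597 -0.2756  0.042 ]
 [ 0.4692 -0.3206  0.042 ]
 [ 0.4779 -0.3623  0.042 ]] [[ 0.4768 -0.2719  0.042 ]
 [ 0.486  -0.3169  0.042 ]
 [ 0.4944 -0.3587  0.042 ]] [0.0176 0.0172 0.017 ]
[[ 0.4682 -0.2738  0.042 ]
 [ 0.4776 -0.3187  0.042 ]
 [ 0.4862 -0.3605  0.042 ]]
slot yaw 11.669612451700445
floor ends [[ 0.4647 -0.2611  0.008 ]
 [ 0.4904 -0.3803  0.008 ]] 0.12190417265046884 [ 0.4776 -0.3207  0.008 ]
base top-edge [[ 0.37   -0.2773  0.008 ]
 [ 0.5585 -0.2366  0.008 ]] 0.19291233788936088 [ 0.4643 -0.2569  0.008 ] 12.198485473015191
outer 0.18059101546746406 [ 0.4795 -0.3238  0.042 ]
bars low end [[ 0.4245 -0.3943  0.05  ]
 [ 0.5711 -0.3626  0.05  ]] [ 0.4978 -0.3784  0.05  ] 12.193198638379016
bars top end [[ 0.3966 -0.2746  0.055 ]
 [ 0.4419 -0.265   0.055 ]
 [ 0.4884 -0.2549  0.055 ]
 [ 0.535  -0.2447  0.055 ]] [ 0.4655 -0.2598  0.055 ] 0.1416048013360385
```

Wrist view of the rack: the slot measures 17–17.6 mm wide (should be 18) and the floor 122 mm long (should be 120). That puts its centre at about (0.478, -0.3205) with a yaw of about 12.0°. Next I go over the arched slab.

Run:
```python
from h import *
print(goal([.5247,-.095,.26],12.6))
```

```text
(array([ 40. , 207.6,  93.9]), array([-0.34, -0.04, -0.07]))
```

>>> {"fn": "drive_tool", "kwargs": {"plan": [{"travel":[40,208,94],"delta_rot":[-0.3,0,0],"hand":0},{"travel":[40,208,94],"delta_rot":[-0.3,0,0],"hand":0},{"travel":[40,208,94],"delta_rot":[-0.3,0,0],"hand":0},{"travel":[40,208,94],"delta_rot":[-0.3,0,0],"hand":0},{"travel":[40,208,94],"delta_rot":[-0.3,0,0],"hand":0},{"travel":[40,208,94],"delta_rot":[-0.3,0,0],"hand":0},{"travel":[40,208,94],"delta_rot":[-0.3,0,0],"hand":0},{"travel":[40,208,94],"delta_rot":[-0.3,0,0],"hand":0}]}}

```text
time: 2.4
tool_pos: [0.5245, -0.0965, 0.26]
eef_rot: [0.703, -0.076, 0.703, 0.076]
ft_force: [-0.0, 0.2, 0.6]
gripper_width: 0.999
```

Run:
```python
from h import *
import json
s=sense();im=camera("wrist");cv2.imwrite("pics/w2.png",im)
json.dump({k:np.array(v).tolist() for k,v in s.items()},open("s2.json","w"))
print(s["tool_pos"],s["joint_positions"],s["time"])
```

```text
[ 0.52446645 -0.09645944  0.26000324] [ 0.46767809  0.58252746 -0.60662742  1.79297035  0.41321038  0.89704253
 -0.10874261] 2.4
```

View pics/w2.png

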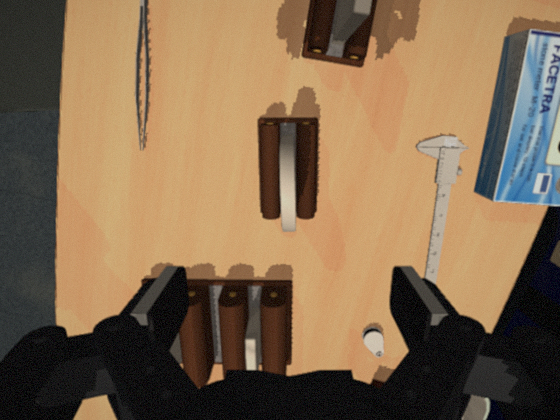

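The arched slab shows edge-on at x≈281–297, y≈122–232, about centred between the fingers.

Run:
```python
from h import *
import json
np.set_printoptions(precision=4,suppress=True)
s=json.load(open("s2.json"));im=cv2.imread("pics/w2.png")
cv2.imwrite("pics/w2z.png",cv2.resize(im[105:245,240:340],None,fx=4,fy=4,interpolation=cv2.INTER_CUBIC))
sat=cv2.GaussianBlur(cv2.cvtColor(im,cv2.COLOR_BGR2HSV)[...,1],(3,3),0)
m=((sat<70)).astype(np.uint8)[:,260:320]
for r in range(120,236,6):
    c=np.where(m[r])[0]; print(r,(c.min()+260,c.max()+261) if len(c) else None)
```

```text
120 None
126 (np.int64(280), np.int64(296))
132 (np.int64(280), np.int64(296))
138 (np.int64(281), np.int64(295))
144 (np.int64(280), np.int64(296))
150 (np.int64(280), np.int64(296))
156 (np.int64(280), np.int64(295))
162 (np.int64(280), np.int64(296))
168 (np.int64(280), np.int64(296))
174 (np.int64(280), np.int64(295))
180 (np.int64(280), np.int64(296))
186 (np.int64(280), np.int64(296))
192 (np.int64(280), np.int64(296))
198 (np.int64(280), np.int64(296))
204 (np.int64(281), np.int64(296))
210 (np.int64(281), np.int64(296))
216 (np.int64(282), np.int64(295))
222 (np.int64(282), np.int64(295))
228 (np.int64(283), np.int64(295))
234 None
```

View pics/w2z.png

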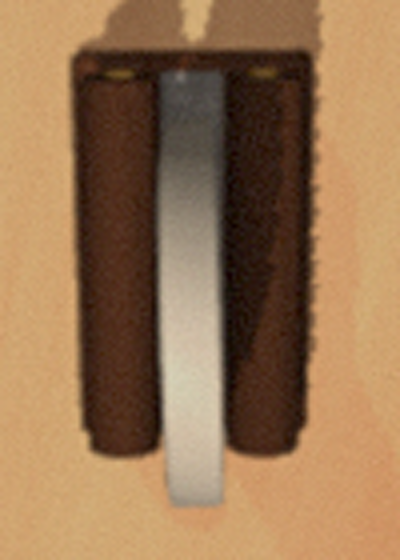

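Run:
```python
from h import *
import json
from scipy.optimize import brentq
np.set_printoptions(precision=4,suppress=True)
s=json.load(open("s2.json"))
print("apex px",proj("wrist",[.5247,-.095,.138],s))
r=190
l=onz("wrist",[(280.2,r),(296,r)],.137,s);print(l,np.linalg.norm(l[0]-l[1]),l.mean(0))
a=onz("wrist",[(289,228)],.115,s)
a2=onz("wrist",[(288,195)],.1375,s);d=a2[0]-a[0];print("slab yaw",np.degrees(np.arctan2(-d[0],d[1])))
W=lambda p:[((a+.5)/4-.5+240,(b+.5)/4-.5+105) for a,b in p]
b=onz("wrist",W([(75,57),(312,57)]),.008,s);print("stand edge",b,np.linalg.norm(b[0]-b[1]),np.degrees(np.arctan2(*(b[1]-b[0])[[1,0]])))
y=12.5*np.pi/180; n=np.array([np.cos(y),np.sin(y),0]);w=np.array([-np.sin(y),np.cos(y),0])
print("stand centre", b.mean(0)-w*.056)
# tangent in (w,z) plane
o,dd=ray("wrist",W([(195,505)]),s); dv=np.array([dd[0]@w,dd[0][2]]);dv/=np.linalg.norm(dv)
f=lambda t:(lambda c:abs(c[0]*dv[1]-c[1]*dv[0])-.04)(np.array([t-o@w,.098-o[2]]))
for t in np.arange(-.3,0,.02): pass
base=np.array([.5247,-.095,0])
for lo,hi in((-.03,.0),(-.0,.03),(-.01,.01),(-.06,.06)):
    try:
        t=brentq(lambda q:f(base@w+q),lo,hi);print("centre off along w",t,base+w*t)
    except ValueError as e: print(lo,hi,f(base@w+lo),f(base@w+hi))
# far (+y) foot edge at z=.008 
print(onz("wrist",W([(192,72)]),.008,s))
# second rack view check: bar top-ends 
print(goal([l.mean(0)[0],l.mean(0)[1],.105],12.4))
```

```text
apex px [[288.7925 198.1055]]
[[ 0.5167 -0.0902  0.137 ]
 [ 0.5289 -0.0876  0.137 ]] 0.012467181430358461 [ 0.5228 -0.0889  0.137 ]
slab yaw 13.656877071418972
stand edge [[ 0.4798 -0.0476  0.008 ]
 [ 0.5439 -0.0335  0.008 ]] 0.0656926834483835 12.360894165247135
stand centre [ 0.524  -0.0952  0.008 ]
-0.03 0.0 -0.028207719779881547 -0.00010856689597898289
centre off along w 0.00011591121244211453 [ 0.5247 -0.0949  0.    ]
centre off along w 0.00011591121244211577 [ 0.5247 -0.0949  0.    ]
centre off along w 0.00011591121244210537 [ 0.5247 -0.0949  0.    ]
[[ 0.5123 -0.0447  0.008 ]]
(array([155. ,   7.8,   0.2]), array([-0.04, -0.06, -0.01]))
```

Slab centre is at (0.524, -0.095) and yaw about 12.5°. The apex ray, arch tangent and stand edge agree to within 1 mm, and the thickness reads 12.5 mm. Now I descend and close.

>>> {"fn": "drive_tool", "kwargs": {"plan": [{"travel":[40,1.5,0],"delta_rot":[0,0,0],"hand":0},{"travel":[80,1.5,0],"delta_rot":[0,0,0],"hand":0},{"travel":[110,1.5,0],"delta_rot":[0,0,0],"hand":0},{"travel":[135,1.5,0],"delta_rot":[0,0,0],"hand":0},{"travel":[155,1.5,0],"delta_rot":[0,0,0],"hand":0},{"travel":[161,1.5,0],"delta_rot":[0,0,0],"hand":0},{"travel":[161,1.5,0],"delta_rot":[0,0,0],"hand":0},{"travel":[161,1.5,0],"delta_rot":[0,0,0],"hand":120},{"travel":[161,1.5,0],"delta_rot":[0,0,0],"hand":160},{"travel":[161,1.5,0],"delta_rot":[0,0,0],"hand":190},{"travel":[161,1.5,0],"delta_rot":[0,0,0],"hand":230},{"travel":[161,1.5,0],"delta_rot":[0,0,0],"hand":255},{"travel":[161,1.5,0],"delta_rot":[0,0,0],"hand":255},{"travel":[161,1.5,0],"delta_rot":[0,0,0],"hand":255},{"travel":[161,1.5,0],"delta_rot":[0,0,0],"hand":255}], "newtons": 50}}

```text
time: 3.95
tool_pos: [0.524, -0.0952, 0.0994]
eef_rot: [0.703, -0.076, 0.703, 0.076]
ft_force: [-0.6, 0.1, 5.7]
gripper_width: 0.133
```

Run:
```python
from h import *
s=sense();print(s["tool_pos"],s["ft_force"],s["wrist_torque"],s["gripper_width"],s["time"]);cv2.imwrite("pics/s3.png",camera("scene")[130:330,200:440].repeat(3,0).repeat(3,1))
```

```text
[ 0.52401388 -0.09521426  0.09942277] [-0.64634966  0.13343764  5.71552344] [-0.00870028  0.31567179 -0.01545361] 0.1334509844101782 3.95
```

View pics/s3.png

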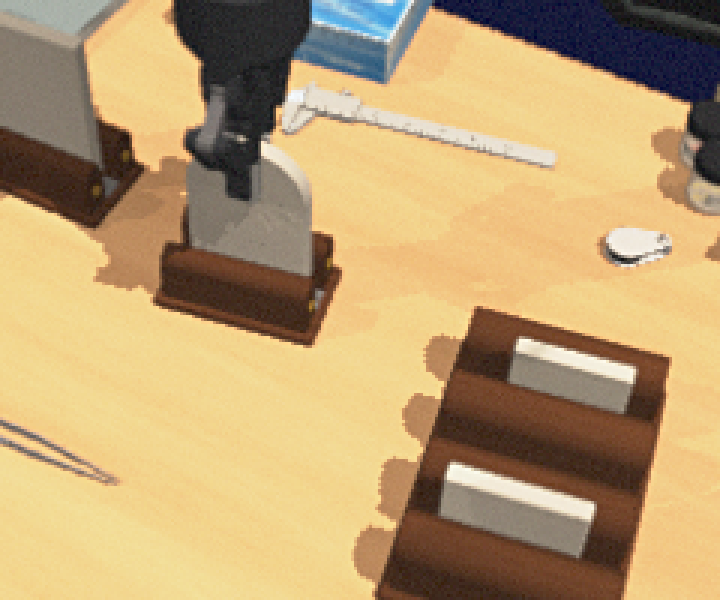

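The grip is at 11.3 mm with both fingers on the upper arch. I lift straight up.

>>> {"fn": "drive_tool", "kwargs": {"plan": [{"travel":[-10,0,0],"hand":255,"delta_rot":[0,0,0]},{"travel":[-25,0,0],"hand":255,"delta_rot":[0,0,0]},{"travel":[-45,0,0],"hand":255,"delta_rot":[0,0,0]},{"travel":[-65,0,0],"hand":255,"delta_rot":[0,0,0]},{"travel":[-85,0,0],"hand":255,"delta_rot":[0,0,0]},{"travel":[-105,0,0],"hand":255,"delta_rot":[0,0,0]},{"travel":[-110,0,0],"hand":255,"delta_rot":[0,0,0]},{"travel":[-110,0,0],"hand":255,"delta_rot":[0,0,0]},{"travel":[-110,0,0],"hand":255,"delta_rot":[0,0,0]}]}}

```text
time: 4.9
tool_pos: [0.5233, -0.0953, 0.2085]
eef_rot: [0.702, -0.076, 0.704, 0.076]
ft_force: [-0.1, -0.7, -3.9]
gripper_width: 0.134
```

Run:
```python
from h import *
s=sense();print(s["tool_pos"],s["ft_force"],s["wrist_torque"],s["gripper_width"],s["time"]);cv2.imwrite("pics/s4.png",camera("scene")[80:280,200:440].repeat(3,0).repeat(3,1))
cv2.imwrite("pics/w4.png",camera("wrist"))
print(goal([.4778,-.3205,.2094],12.1))
```

```text
[ 0.52328974 -0.09534331  0.20853854] [-0.10256932 -0.6674596  -3.93167289] [ 0.02904343  0.03973369 -0.02058782] 0.1335344908990528 4.9
(array([  -0.9, -210.3,  -92.6]), array([ 0.26, -0.18, -0.02]))
```

View pics/s4.png

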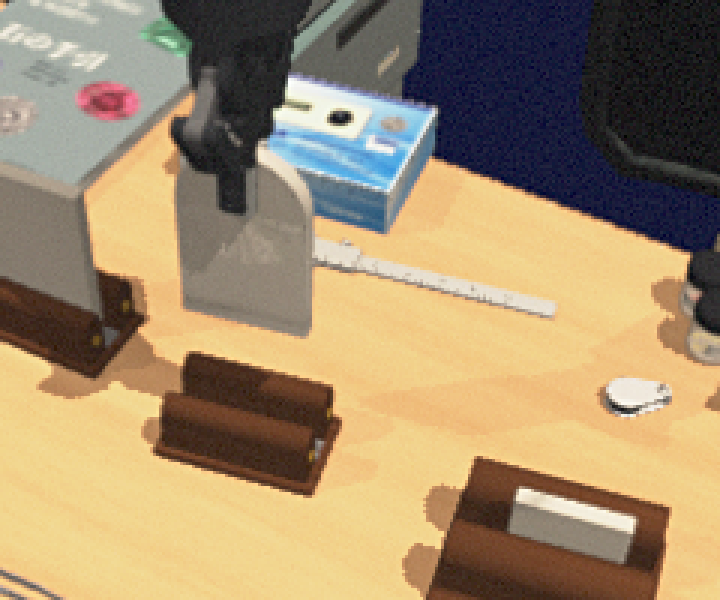

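View pics/w4.png

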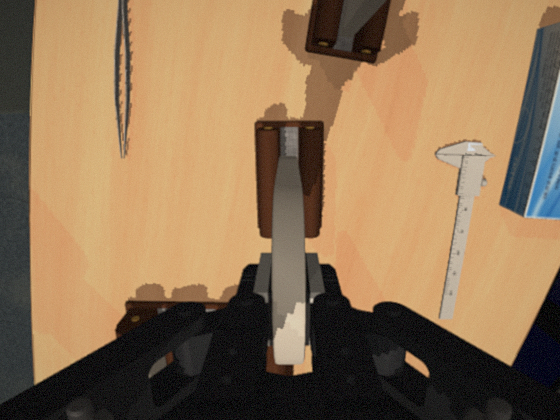

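The slab is lifted clear and upright, and the stand is empty. I carry it over the middle slot.

>>> {"fn": "drive_tool", "kwargs": {"plan": [{"travel":[-1,-15,-7],"hand":255,"delta_rot":[0,0,0]},{"travel":[-1,-40,-18],"hand":255,"delta_rot":[0,0,0]},{"travel":[-1,-70,-31],"hand":255,"delta_rot":[0,0,0]},{"travel":[-1,-100,-44],"hand":255,"delta_rot":[0,0,0]},{"travel":[-1,-130,-57],"hand":255,"delta_rot":[0,0,0]},{"travel":[-1,-160,-70],"hand":255,"delta_rot":[0,0,0]},{"travel":[-1,-185,-81],"hand":255,"delta_rot":[0.3,-0.2,0]},{"travel":[-1,-202,-89],"hand":255,"delta_rot":[0.3,-0.2,0]},{"travel":[-1,-210,-92.6],"hand":255,"delta_rot":[0.3,-0.2,0]},{"travel":[-1,-210,-92.6],"hand":255,"delta_rot":[0.3,-0.2,0]},{"travel":[-1,-210,-92.6],"hand":255,"delta_rot":[0.3,-0.2,0]}]}}

```text
time: 6.1
tool_pos: [0.4782, -0.3185, 0.2092]
eef_rot: [0.703, -0.074, 0.703, 0.076]
ft_force: [0.8, 0.5, -3.4]
gripper_width: 0.135
```

Run:
```python
from h import *
import json
s=sense();print(s["tool_pos"],s["ft_force"],s["gripper_width"],s["time"]);w=camera("wrist");cv2.imwrite("pics/w5.png",w)
json.dump({k:np.array(v).tolist() for k,v in s.items()},open("s5.json","w"))
cv2.imwrite("pics/s5.png",camera("scene")[130:350,250:450].repeat(3,0)[:600].repeat(3,1))
print(goal([.4778,-.3205,.11],12.1))
```

```text
[ 0.47817323 -0.31849551  0.20923755] [ 0.8105831   0.54192893 -3.39777903] 0.1350613542374398 6.1
(array([99.6, -2.2, -1.2]), array([ 0.12,  0.05, -0.09]))
```

View pics/w5.png

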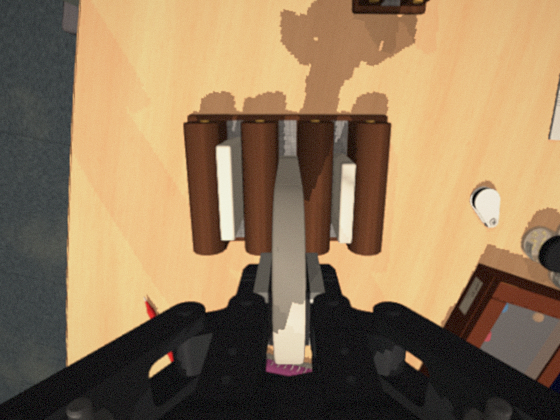

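View pics/s5.png

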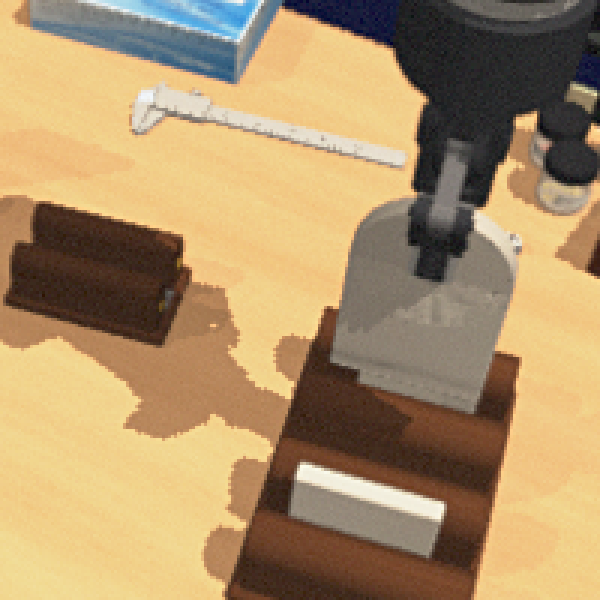

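The slab hangs above the middle slot, its far lower end near (288,158) in the wrist view. I check its thickness centre and yaw against the slot.

Run:
```python
from h import *
import json
np.set_printoptions(precision=4,suppress=True)
s=json.load(open("s5.json"));im=cv2.imread("pics/w5.png")
cv2.imwrite("pics/w5z.png",cv2.resize(im[105:265,230:350],None,fx=3.7,fy=3.7,interpolation=cv2.INTER_CUBIC))
sat=cv2.GaussianBlur(cv2.cvtColor(im,cv2.COLOR_BGR2HSV)[...,1],(3,3),0).astype(float)
def edges(r):
    x=np.arange(255,320);v=sat[r-1:r+2].mean(0)[255:320];b=v<85
    i=np.where(b)[0]
    i=i[(i>12)&(i<52)];a,c=i.min(),i.max()
    L=x[a]-(85-v[a])/(v[a-1]-v[a]+1e-9); Rr=x[c]+(85-v[c])/(v[c+1]-v[c]+1e-9)
    return L,Rr
for r in (125,132,140,148,160,164,170,180,200,220): print(r,np.round(edges(r),1))
for r in (125,132,140,148):
    p=onz("wrist",[(q,r) for q in edges(r)],.042,s);print("slot",r,p.mean(0),np.linalg.norm(p[0]-p[1]))
R0=Rt(s["eef_rot"])
for z,r in ((.117,160),(.1175,164)):
    p=onz("wrist",[(q,r) for q in edges(r)],z,s);print("slab bottom",r,p.mean(0),np.linalg.norm(p[0]-p[1]),"in tool",R0.T@(p.mean(0)-s["tool_pos"]))
```

```text
125 [277.9 296.3]
132 [278.  296.3]
140 [278.1 296.3]
148 [278.1 296.3]
160 [278.3 297.7]
164 [277.5 298.2]
170 [276.8 299.3]
180 [275.3 301. ]
200 [273. 303.]
220 [272.  303.9]
slot 125 [ 0.4659 -0.2641  0.042 ] 0.01612972347920304
slot 132 [ 0.4671 -0.27    0.042 ] 0.016011749339563248
slot 140 [ 0.4686 -0.2768  0.042 ] 0.016145450136006052
slot 148 [ 0.4701 -0.2837  0.042 ] 0.01618449931694682
slab bottom 160 [ 0.4707 -0.2828  0.117 ] 0.013268422180889023 in tool [0.0923 0.0363 0.0001]
slab bottom 164 [ 0.4711 -0.2854  0.1175] 0.014097838866877236 in tool [0.0918 0.0336 0.    ]
```

View pics/w5z.png

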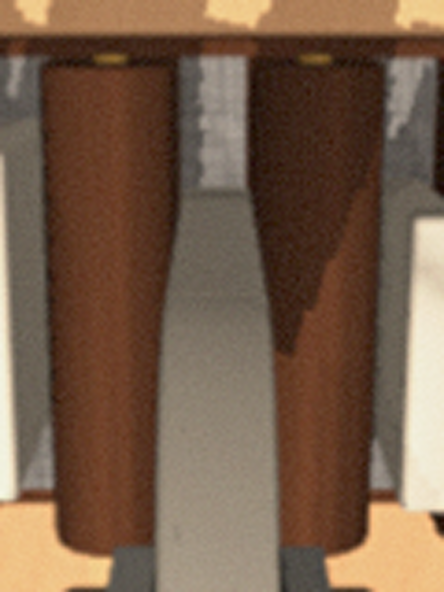

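The slot and slab lines agree, with the slab about 1 mm to +x. I lower it with that correction and stop about 6 mm above the floor.

>>> {"fn": "drive_tool", "kwargs": {"plan": [{"travel":[15,-2,-1],"hand":255,"delta_rot":[0.1,0,0]},{"travel":[35,-2,-1],"hand":255,"delta_rot":[0.1,0,0]},{"travel":[55,-2,-1],"hand":255,"delta_rot":[0.1,0,0]},{"travel":[70,-2,-1],"hand":255,"delta_rot":[0.1,0,0]},{"travel":[80,-2,-1],"hand":255,"delta_rot":[0.1,0,0]},{"travel":[90,-2,-1],"hand":255,"delta_rot":[0.1,0,0]},{"travel":[98,-2,-1],"hand":255,"delta_rot":[0.1,0,0]},{"travel":[103,-2,-1],"hand":255,"delta_rot":[0.1,0,0]},{"travel":[103,-2,-1],"hand":255,"delta_rot":[0.1,0,0]}]}}

```text
time: 7.1
tool_pos: [0.4777, -0.3201, 0.1061]
eef_rot: [0.703, -0.074, 0.703, 0.075]
ft_force: [1.0, -0.3, -3.3]
gripper_width: 0.137
```

Run:
```python
from h import *
s=sense();print(s["tool_pos"],s["ft_force"],s["wrist_torque"],s["gripper_width"],s["time"]);print(goal([.4778,-.3205,.0994],12.1))
```

```text
[ 0.4777432  -0.3200739   0.10609896] [ 0.99089681 -0.31511048 -3.26670282] [-0.01268857  0.09196141  0.01591951] 0.1365301376950629 7.1
(array([ 6.7, -0.4, -0. ]), array([ 0.03,  0.01, -0.11]))
```

There is no contact force, so it is in the slot freely. I finish lowering gently.

>>> {"fn": "drive_tool", "kwargs": {"plan": [{"travel":[2,-0.4,0],"hand":255,"delta_rot":[0,0,0]},{"travel":[4,-0.4,0],"hand":255,"delta_rot":[0,0,0]},{"travel":[5,-0.4,0],"hand":255,"delta_rot":[0,0,0]},{"travel":[6,-0.4,0],"hand":255,"delta_rot":[0,0,0]},{"travel":[6.5,-0.4,0],"hand":255,"delta_rot":[0,0,0]},{"travel":[6.5,-0.4,0],"hand":255,"delta_rot":[0,0,0]},{"travel":[6.5,-0.4,0],"hand":255,"delta_rot":[0,0,0]}]}}

```text
time: 7.8
tool_pos: [0.4779, -0.3205, 0.0997]
eef_rot: [0.703, -0.074, 0.703, 0.075]
ft_force: [-0.1, -0.1, -2.9]
gripper_width: 0.131
```

>>> {"fn": "drive_tool", "kwargs": {"plan": [{"travel":[0.5,0,0],"hand":255,"delta_rot":[0,0,0]},{"travel":[1,0,0],"hand":255,"delta_rot":[0,0,0]},{"travel":[1,0,0],"hand":255,"delta_rot":[0,0,0]}]}}

```text
time: 8.1
tool_pos: [0.4781, -0.3203, 0.0995]
eef_rot: [0.703, -0.074, 0.703, 0.075]
ft_force: [-1.5, 1.2, 5.5]
gripper_width: 0.131
```

The force flipped from -3 to +5.5 N at the same TCP height as when the slab stood in its stand, so it is on the floor. Now I release it and look.

>>> {"fn": "drive_tool", "kwargs": {"plan": [{"travel":[0,0,0],"hand":225,"delta_rot":[0,0,0]},{"travel":[0,0,0],"hand":210,"delta_rot":[0,0,0]},{"travel":[0,0,0],"hand":190,"delta_rot":[0,0,0]},{"travel":[0,0,0],"hand":150,"delta_rot":[0,0,0]},{"travel":[0,0,0],"hand":110,"delta_rot":[0,0,0]},{"travel":[0,0,0],"hand":110,"delta_rot":[0,0,0]}]}}

```text
time: 8.7
tool_pos: [0.4781, -0.3203, 0.0995]
eef_rot: [0.703, -0.074, 0.703, 0.075]
ft_force: [0.7, 0.5, 0.8]
gripper_width: 0.565
```

Run:
```python
from h import *
s=sense();print(s["tool_pos"],s["ft_force"],s["wrist_torque"],s["gripper_width"],s["time"])
cv2.imwrite("pics/s6.png",camera("scene")[130:330,250:450].repeat(3,0).repeat(3,1))
cv2.imwrite("pics/w6.png",camera("wrist"))
```

```text
[ 0.47810751 -0.32031231  0.09945056] [0.70503914 0.50232996 0.81083968] [ 0.01209151  0.02009468 -0.03270365] 0.5653171118358844 8.7
```

View pics/s6.png

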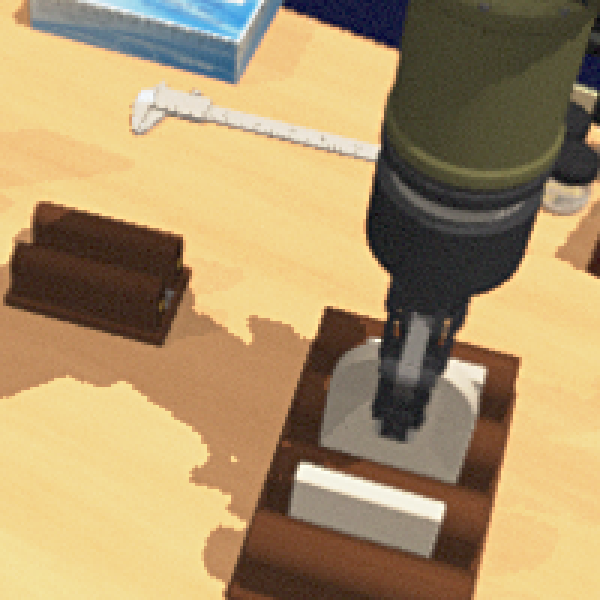

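View pics/w6.png

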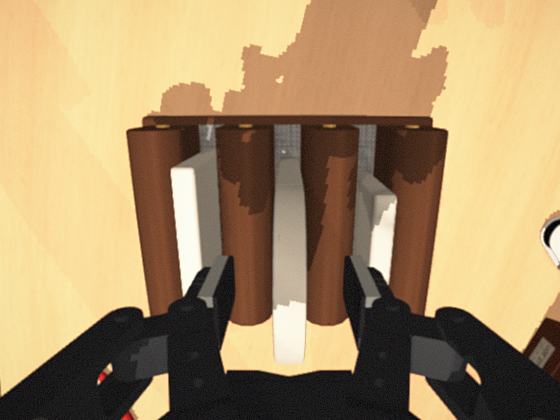

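The slab stands upright in the middle slot with both pads clear of it. I retreat straight up and then check.

>>> {"fn": "drive_tool", "kwargs": {"plan": [{"travel":[-10,0,0],"hand":110,"delta_rot":[0,0,0]},{"travel":[-30,0,0],"hand":110,"delta_rot":[0,0,0]},{"travel":[-60,0,0],"hand":110,"delta_rot":[0,0,0]},{"travel":[-100,0,0],"hand":60,"delta_rot":[0,0,0]},{"travel":[-140,0,0],"hand":0,"delta_rot":[0,0,0]},{"travel":[-180,0,0],"hand":0,"delta_rot":[0,0,0]},{"travel":[-200,0,0],"hand":0,"delta_rot":[0,0,0]},{"travel":[-200,0,0],"hand":0,"delta_rot":[0,0,0]},{"travel":[-200,0,0],"hand":0,"delta_rot":[0,0,0]}]}}

```text
time: 9.7
tool_pos: [0.4777, -0.3206, 0.2998]
eef_rot: [0.703, -0.074, 0.703, 0.075]
ft_force: [-0.9, -1.1, -0.2]
gripper_width: 1.001
```

Run:
```python
from h import *
import json
np.set_printoptions(precision=4,suppress=True)
s=sense();print(s["tool_pos"],s["time"]);w=camera("wrist");sc=camera("scene");cv2.imwrite("pics/w7raw.png",w);cv2.imwrite("pics/s7.png",sc)
json.dump({k:np.array(v).tolist() for k,v in s.items()},open("s7.json","w"))
cv2.imwrite("pics/w7.png",cv2.resize(w[100:260,190:390],None,fx=3.7,fy=3.7,interpolation=cv2.INTER_CUBIC))
c=np.array([.4778,-.3205]);y=np.radians(12.1);wv=np.array([-np.sin(y),np.cos(y)])
P=[[*c,.138],[*(c+.04*wv),.098],[*(c-.04*wv),.098]]
print("expected wrist",proj("wrist",P,s),"scene",proj("scene",P))
```

```text
[ 0.4777 -0.3206  0.2998] 9.7
expected wrist [[288.0228 188.2076]
 [288.0345 139.1005]
 [288.0463 216.5774]] scene [[388.3186 247.4805]
 [360.5952 255.6948]
 [409.0125 268.9751]]
```

View pics/w7.png

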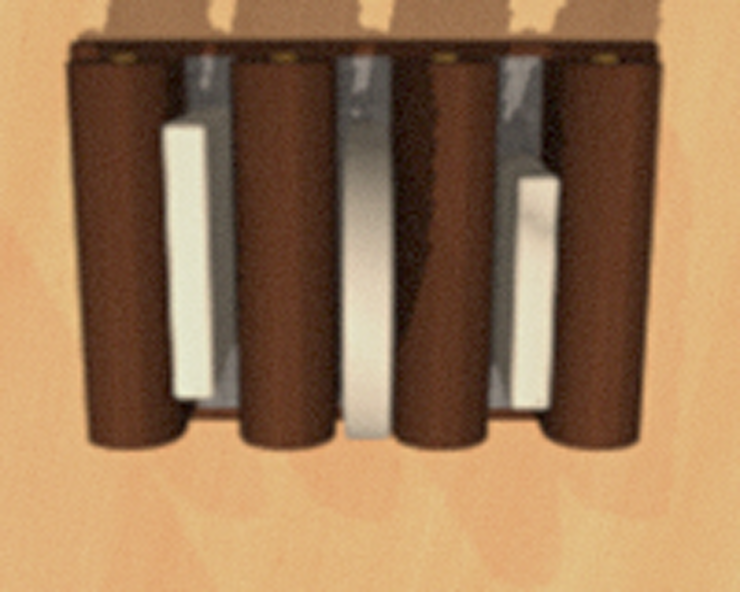

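View pics/s7.png

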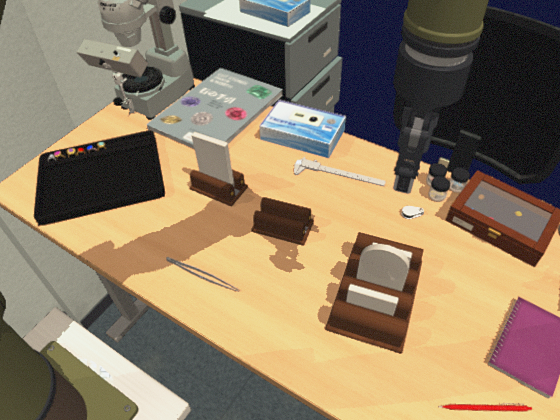

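Run:
```python
from h import *
import json
np.set_printoptions(precision=4,suppress=True)
sc=cv2.imread("pics/s7.png");m=cv2.cvtColor(sc,cv2.COLOR_BGR2HSV)[...,1]<75
M=np.zeros_like(m);M[232:290,345:420]=m[232:290,345:420]
n,l,st,c=cv2.connectedComponentsWithStats(M.astype(np.uint8));i=1+st[1:,4].argmax();print("bbox x,y,w,h",st[i])
y=np.radians(12.1);c=np.array([.4778,-.3205]);w=np.array([-np.sin(y),np.cos(y)]);nv=np.array([np.cos(y),np.sin(y)])
t=np.linspace(0,np.pi,60);pts=np.array([[*(c+.04*np.cos(a)*w+o*nv),.098+.04*np.sin(a)] for a in t for o in(-.006,.006)])
p=proj("scene",pts);print("expected",p.min(0),p.max(0))
s=json.load(open("s7.json"))
p=proj("wrist",pts,s);print("wrist expected bottom row",p.max(0))
f=onz("wrist",[(289.2,(121.5)/3.7+99.6)],.008,s);print("far foot edge",f,"along slot",(f[0,:2]-c)@w)
```

```text
bbox x,y,w,h [ 356  242   56   48 1928]
expected [359.6944 243.1933] [410.1156 271.9311]
wrist expected bottom row [294.7029 218.5392]
far foot edge [[ 0.4709 -0.2815  0.008 ]] along slot 0.03956688422380925
```

```bash
python3 -c "
from workcell import *
print(hand_in())"
```

```text
the job is handed in; nothing more can be done
None
```

The arched slab now stands upright, arch up, in the rack's middle slot. I handed the job in at about 9.8 s on the robot's clock. I gripped it across its 12 mm near the top, lifted it straight out of its stand, carried it over and lowered it until it touched the slot floor. Then I released it and backed off 200 mm straight up.

**Last checks:**
- **On the floor:** the wrist force flipped from about -3 N to +5.5 N at the same tool height, to within 0.1 mm, at which I had gripped the slab in its stand. Its stand has the same 8 mm floor.
- **Height:** the top edge in the scene view is at pixel row 242, against 243 expected.
- **Centring along the slot:** the far foot edge is 39.6 mm from the slot centre, against 40 mm expected. The arch's lower silhouette in the wrist view falls at about row 218, against 218.5 expected.
- **Surroundings:** the last scene picture shows the square slab still in its stand and the arm clear of everything.

**Small disagreements:** the slot width read 16–17.6 mm in the wrist views against 18 mm given. The slab's outline in the scene view was 356–412 px wide, slightly more than the expected 360–410 px for the arch alone. That may be the lower part of the slab and some edge noise.

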